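# Cap the tea tin with its nested lids, then take the outer lid off alone

## Task

Swing the wooden tea box's hinged lid up and back until it rests on its stop. Take the tea tin's two lids, nested together as they are, from the cork trivet by the red knob of the inner lid, and lower them gently onto the tin in the box until the inner lid sits fully home, and let go of the knob. Then lift the steel outer lid alone by its white collar, leaving the red inner lid seated in the tin, and finish while still holding the outer lid level over the tin, about 10 cm above where it sat, with nothing else touching it; leave the other things on the sideboard where they are.

Things in the scene. Friction and masses are not known exactly. Their poses are not given: they have to be found in the camera images.
- tea_box: dark wooden open-topped box, 170 x 170 x 100 mm high, walls 8 mm, fixed to the sideboard; origin at the centre of its underside, z up, front (the side with the lid's tab) faces its own -x, hinge along its +x rim. The tin stands fixed inside it
- box_lid (a joint): angle of the box lid in rad: 0 closed, grows as the front edge swings up and back about the hinge, 1.85 = resting on its stop (leaning back past upright). The lid is a 170 x 174 x 10 mm panel, 0.25 kg, almost frictionless: it falls shut if let go before upright, and falls open onto the stop once past upright
- hinge (a point): hinge axis of the box lid: middle of the box's far (+x) upper rim, 85 mm in the box's +x from its centre and 100 mm up; the axis is parallel to the box's y
- tab (a point): grip point on the box lid's brass tab, moving with the lid. The tab is a flat bar 28 mm wide (along box y), 10 mm thick, 38 mm out from the lid's front edge; this point is 26 mm out from that edge, 196 mm from the hinge axis and 5 mm above it when closed. Pinch it from above across its width: it turns between the fingers as the lid swings
- tin_rim (a point): centre of the open mouth of the round steel tea tin, at rim height: 92 mm above the sideboard (8 mm below the box's rim), 15 mm in front (-x) of the box's centre. Bore 76 mm, outer diameter 84 mm
- inner_lid: red inner lid, 0.14 kg: plug 70 mm across, 16 mm deep, bevelled foot; flange 86 mm across, 16 to 22 mm up; round upright knob 18 mm across, ending 75 mm up. Origin: centre of the plug's underside, z up. Seated, its flange lies on the tin's rim, origin 16 mm below the rim. Starts standing on the trivet with the outer lid on it
- outer_lid: steel outer lid, loose on the inner lid's flange (22 mm above its origin), 0.11 kg: disc 98 mm across, 5 mm thick, 28 mm hole for the knob; skirt 10 mm down round the flange; round white collar 40 mm outside, 28 mm inside, 5 to 29 mm up; knob sticks 24 mm out of it. Origin: centre of the disc's underside, z up. Lifting the knob carries it along; lifting the collar leaves the inner lid
- trivet: round cork trivet, 120 mm in diameter, 6 mm thick, fixed; origin at the centre of its underside
- sugar_bowl: stainless sugar bowl with clip-on lid, 92 mm wide, 83 mm high; bystander; origin at its underside
- milk_jug: glass milk jug, 76 mm wide, 110 mm high; bystander; origin at its underside
- cups: two red espresso cups nested together, 66 mm wide, 73 mm high; bystander; origin at its underside
- honey_dipper: wooden honey dipper lying on the surface, about 155 mm long; bystander; origin under its middle
Mind the look-alikes: they are no part of the job. What is shaped like the outer_lid but blue or yellow is not meant.

How it is judged:
By the outcome, as a careful person would: the job done as asked, in the order asked, and still so for the second after the job is handed in, while the arm keeps its last pose, push and grip.
It also fails if it takes over 72 s, if anything falls off the work surface, if the arm or the gripper's body presses on something with over 40 N, if the wrist force passes 120 N, or if a joint passes its speed limit or range.

## Robot

A 7-joint arm with a two-finger parallel gripper is mounted at the origin on the work surface. World frame = base frame: x ahead of the robot, y to its left, z up, the work surface at z = 0. Lengths are in m, angles in rad, forces in N, time in s.
With the tool pointing down it reaches from about 0.4 to 0.85 m from the base axis. Payload 4.5 kg.
Tool frame: the origin (TCP) lies midway between the tips of the shut fingers; the grasp point (between the pads) lies 19 mm behind it; x points along the fingers, y is the direction in which the jaws open and shut, and the axes are right-handed (so a half turn about x gives the same grasp; the last joint's range is limited). The gripper opens to 88 mm and grips with 3 to 60 N. Pads are 18 mm wide; open, the fingers measure 123 mm over their backs; the gripper's body (75 mm by 187 mm) begins 45 mm behind the grasp point.
Start: joints at [1.255, 0.689, -0.195, 1.565, 0.157, 0.902, -0.215], TCP at [0.214, -0.587, 0.239] pointing down, gripper open.
Joint ranges: [-3.01, 3.01], [-0.46, 2.08], [-1.47, 1.51], [0.13, 2.56], [-1, 4.14], [0.04, 2.09], [-2.66, 2.66]. Speed limits (rad/s): [2.57, 2.57, 3.14, 3.14, 3.14, 3.14, 3.14].

## Interface

Orientations are given as a unit quaternion [x, y, z, w].
In Python, from plant import r, eyes gives the robot as it stands.
- The arm moves only by the shell command python3 -m pendant 'ROWS' [FORCE]. ROWS is JSON, a list that holds one entry, the list of rows, each a list of 7 numbers: the turn, a rotation vector about the tool's x, y, z in rad, then the shift along the tool's x, y, z in cm, then the finger opening in cm, from 0 to 8.81. A call has 1 to 10 rows; each row shifts and turns the commanded pose from where the row before left it, along the tool's axes as they then stand; what a row does not reach is not made up. A row lasts 1/12 s, in which the tool goes at most 41.7 mm and 7.16 degrees, less where a joint would pass 70% of its speed; a pose out of reach is approached as far as the arm can. A call is refused whole if a number of a shift passes 4.17 or a number of a turn 0.125, either way. A call with a gripper value outside its range is refused whole. The fingers move at their own pace and stop on an object; FORCE is the grip in N (left out, the last holds). Time passes only in rows, so rows that do not move let the fingers close. It gives the time, the measured TCP pose, the force and the opening at its end, in the units of the state.
- r.get_state(): the state, without advancing time (a new reading comes with each control period).
- eyes.snapshot(name): name is "scene" or "top"; returns the picture (480x640x3 uint8, red, green, blue); there is no depth.
- eyes.camera_info(name): a dict with "fovy" (degrees; the focal length in pixels is half the picture's height over the tangent of half this angle, whatever the lens; pixels are square), "cx", "cy" (the principal point, pixels), "D" ([k1, k2, p1, p2, k3] as OpenCV has them; the pictures are not rectified), "world_from_camera" (4x4, takes a point from camera to world coordinates). Camera axes: x right, y up, looking along -z (the intrinsics and any distortion apply to the point x, -y, -z); pixel columns grow to the right and rows downward; lengths in m; the calibration is good to about 2 mm. A picture is of the moment at which its call begins. camera_info takes no time and is no camera call.
- r.finish_job(): hands the job in, once; it reports no verdict.
The state is a dict: "clock": time; "q": joint angles; "qd": joint speeds; "joint_torque": joint torques, N m; "tool_pos": TCP position; "eef_rot": TCP orientation; "contact_force": force on the tool from outside, world axes, zero at the start; "moment": the same for the moment, N m; "opening": opening from 0.0 (shut) to 1.0 (fully open).
Only numpy, scipy, OpenCV 4.12 (cv2) and the standard library are available. Lean on these libraries where they do the work, as an engineer would, in place of code of your own. Each camera call takes 0.05 s, during which the arm holds its last target.

## Working session

There is one attempt and no reset: what is moved stays moved. The work goes in short steps, Python scripts to look and compute and a shell command to move; the robot and the scene stay as the last step left them, time stands still between calls to the robot, and variables do not carry over. Pictures are saved under pics/ and viewed, and the job is handed in when it is done.

```bash
ls; mkdir -p pics; python3 - <<'E'
from plant import r, eyes
import cv2
for n in ("scene","top"):
    im=eyes.snapshot(n); cv2.imwrite(f"pics/{n}0.png",im[:,:,::-1])
    print(n,eyes.camera_info(n))
print(r.get_state())
E
```

```text
pics
scene {'fovy': 56.64226930669174, 'cx': 324.0230218831639, 'cy': 247.0908975283673, 'D': array([-0.11017792,  0.        ,  0.        ,  0.        ,  0.        ]), 'world_from_camera': array([[ 0.66684704, -0.44536282,  0.59746714,  1.20180357],
       [ 0.74515991,  0.40625834, -0.52885808, -0.54580395],
       [-0.00719228,  0.79787601,  0.60277869,  0.75554923],
       [ 0.        ,  0.        ,  0.        ,  1.        ]])}
top {'fovy': 52.936683662687486, 'cx': 321.8019529777744, 'cy': 235.87264404006555, 'D': array([-0.04914508,  0.        ,  0.        ,  0.        ,  0.        ]), 'world_from_camera': array([[ 2.45097308e-02,  9.86073975e-01, -1.64491303e-01,
         3.76139860e-01],
       [-9.99699111e-01,  2.40143354e-02, -4.99992933e-03,
         1.20266832e-03],
       [-9.80150862e-04,  1.64564357e-01,  9.86365861e-01,
         1.15540590e+00],
       [ 0.00000000e+00,  0.00000000e+00,  0.00000000e+00,
         1.00000000e+00]])}
{'clock': 0.1, 'q': array([ 1.25476888,  0.68991357, -0.19451485,  1.5662219 ,  0.15732004,
        0.90252324, -0.21508828]), 'qd': array([-0.00049491, -0.00160388,  0.00024331, -0.00354631, -0.00277002,
       -0.00086242,  0.00103038]), 'joint_torque': array([-3.50061346e-03, -5.28508902e+01, -1.27155058e+00, -1.53839314e+01,
       -5.26247942e-02,  2.03162119e-03,  2.98265775e-05]), 'tool_pos': array([ 0.21396558, -0.58662958,  0.23798655]), 'eef_rot': array([-0.6961593 , -0.12365745,  0.69646348, -0.12251399]), 'contact_force': array([-0.10416415,  0.33089125,  0.1286799 ]), 'moment': array([ 0.02371033, -0.04472816, -0.02323811]), 'opening': 1.0011487843189173}
```

View pics/scene0.png

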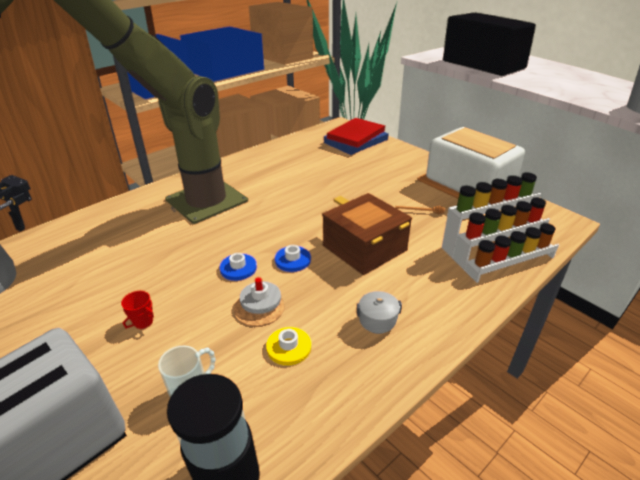

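View pics/top0.png

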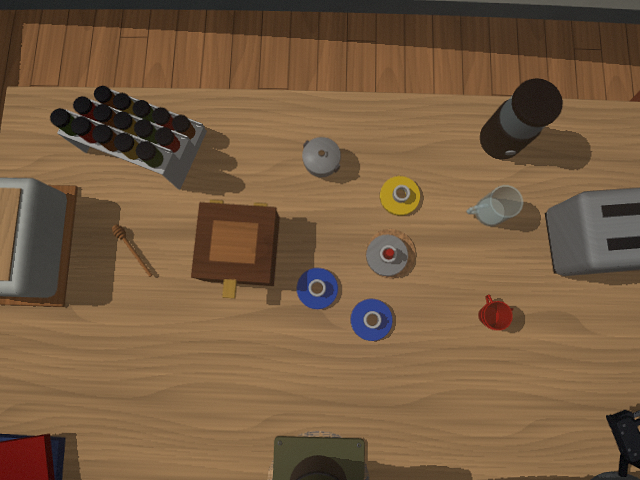

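Candidates for the lids: steel disc with the red knob, top (389,255) / scene (259,290). Look-alikes: blue discs, top (317,288) and (372,320), and a yellow disc, top (401,195). The red cups at top (497,315) are also a bystander. By the description I choose the steel one with the red knob. The tab is at top (229,289), on the robot's side of the box. Next come a close crop and the measurements.

```bash
cat > h.py <<'E'
import numpy as np, cv2
from plant import r, eyes
from scipy.spatial.transform import Rotation as R
def K(n):
    c=eyes.camera_info(n); f=240/np.tan(np.radians(c["fovy"])/2)
    return np.array([[f,0,c["cx"]],[0,f,c["cy"]],[0,0,1]]),np.array(c["D"]),np.array(c["world_from_camera"])
def ray(n,uv):
    k,D,T=K(n); p=cv2.undistortPoints(np.array([[uv]],float),k,D)[0,0]
    d=T[:3,:3]@np.array([p[0],-p[1],-1]); return T[:3,3],d/np.linalg.norm(d)
def onz(n,uv,z):
    o,d=ray(n,uv); return o+d*(z-o[2])/d[2]
def two(a,b):
    (o1,d1),(o2,d2)=ray("top",a),ray("scene",b)
    A=np.stack([d1,-d2],1); t=np.linalg.lstsq(A,o2-o1,rcond=None)[0]
    p,q=o1+t[0]*d1,o2+t[1]*d2; return (p+q)/2,np.linalg.norm(p-q)
def proj(n,P):
    k,D,T=K(n); p=np.linalg.inv(T)@np.append(P,1); 
    return cv2.projectPoints(np.array([[[p[0],-p[1],-p[2]]]]),np.zeros(3),np.zeros(3),k,D)[0][0,0]
def snap(n,name):
    im=eyes.snapshot(n)[:,:,::-1].copy(); cv2.imwrite("pics/"+name,im); return im
def crop(im,u,v,w,h,s,name):
    cv2.imwrite("pics/"+name,cv2.resize(im[v:v+h,u:u+w],None,fx=s,fy=s,interpolation=cv2.INTER_CUBIC))
def tool():
    s=r.get_state(); return np.array(s["tool_pos"]),R.from_quat(s["eef_rot"])
E
python3 - <<'E'
from h import *
a=cv2.imread("pics/top0.png"); b=cv2.imread("pics/scene0.png")
crop(a,180,190,130,120,6,"c_box_top.png"); crop(a,340,170,110,170,3,"c_lid_top.png")
crop(b,210,190,220,180,3.5,"c_scene.png")
def blob(im,lo,hi,box):
    u,v,w,h=box; s=cv2.cvtColor(im[v:v+h,u:u+w],cv2.COLOR_BGR2HSV); m=cv2.inRange(s,lo,hi)
    if lo[0]==0: m|=cv2.inRange(s,(170,lo[1],lo[2]),(180,255,255))
    n,l,st,c=cv2.connectedComponentsWithStats(m); i=1+np.argmax(st[1:,4]); return c[i]+[u,v],st[i]
ka=blob(a,(0,150,100),(8,255,255),(370,235,40,40)); kb=blob(b,(0,150,100),(8,255,255),(240,270,40,30)); print(ka,kb)
print("knob two",two(ka[0],kb[0]), onz("top",ka[0],.081))
t,R_=tool(); print(R_.as_matrix())
E
```

```text
(array([389.22, 252.08]), array([15, 14,  9,  7, 50], dtype=int32)) (array([258.32098765, 283.20987654]), array([15,  7,  8, 13, 81], dtype=int32))
knob two (array([ 0.52312925, -0.14823118,  0.06942463]), np.float64(0.0018991902609003229)) [ 0.52206037 -0.14584063  0.081     ]
[[-7.05098193e-04  3.42823616e-01 -9.39399527e-01]
 [ 1.51752356e-03 -9.39398312e-01 -3.42824312e-01]
 [-9.99998600e-01 -1.66728572e-03  1.42125137e-04]]
```

```bash
python3 - <<'E'
from h import *
a=cv2.imread("pics/top0.png")
# grey disc: low saturation around lid
s=cv2.cvtColor(a,cv2.COLOR_BGR2HSV)[225:290,350:425]
m=((s[...,1]<45)&(s[...,2]>90)).astype(np.uint8)*255
n,l,st,c=cv2.connectedComponentsWithStats(m); i=1+np.argmax(st[1:,4]); print(st[i],c[i]+[350,225])
cnt=max(cv2.findContours((l==i).astype(np.uint8),0,1)[0],key=len)
(x,y),q=cv2.minEnclosingCircle(cnt);print(x+350,y+225,q); e=cv2.fitEllipse(cv2.convexHull(cnt));print(e)
print("disc centre",onz("top",(e[0][0]+350,e[0][1]+225),.033))
E
```

```text
[  16   10   42   41 1076] [385.10594796 254.70910781]
386.6116523742676 254.92233085632324 20.63990020751953
((36.6788444519043, 29.927268981933594), (40.585960388183594, 41.12926483154297), 108.58348083496094)
disc centre [ 0.52169655 -0.14645007  0.033     ]
```

View pics/c_box_top.png

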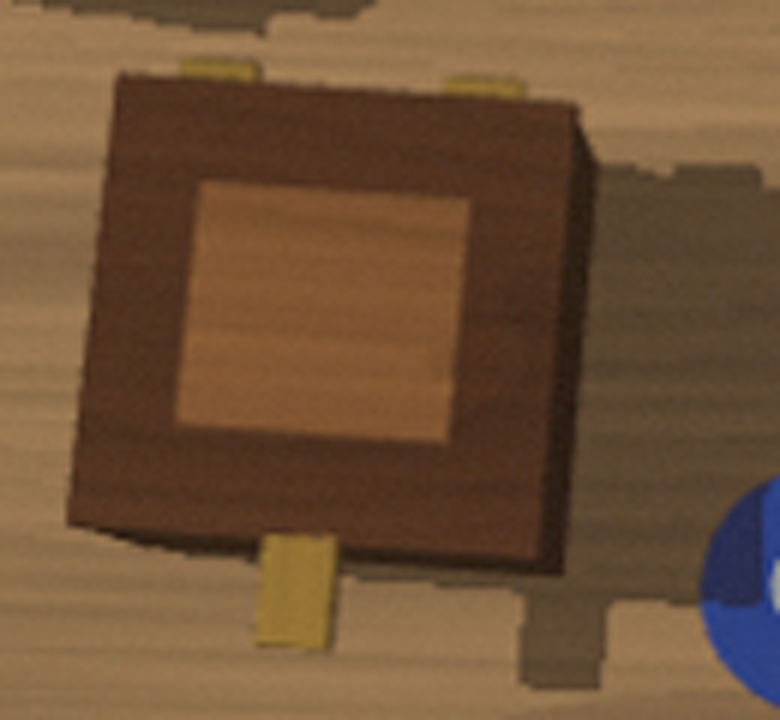

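View pics/c_scene.png

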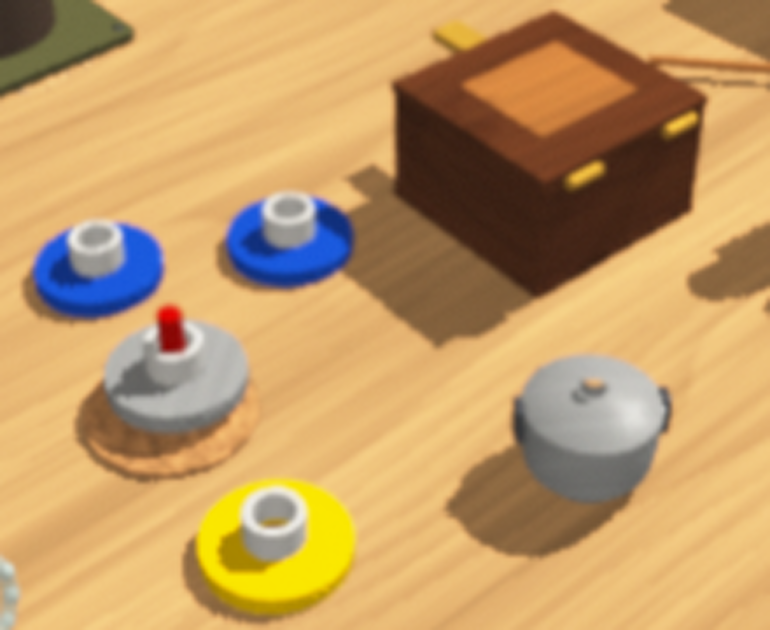

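View pics/c_lid_top.png

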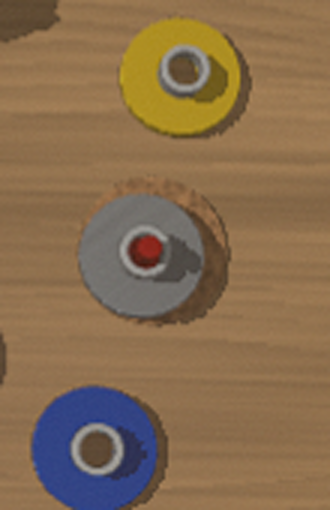

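The crop confirms the steel disc with the white collar and red knob, standing slightly off-centre on the trivet. Box lid corners in the top view are (199.7,202.2), (276,207.3), (270.5,283) and (191.3,277.3), with the tab's end at about (228.5,297.5).

```bash
python3 - <<'E'
from h import *
C=[(199.7,202.2),(276,207.3),(270.5,283),(191.3,277.3)]
P=np.array([onz("top",c,.11) for c in C])[:,:2]; print(P)
# order FL far-left(+x,+y), far right(+x,-y), front right, front left ; y is left
L=np.array([[.085,.087],[.085,-.087],[-.085,-.087],[-.085,.087]])
H,S=P-P.mean(0),L-L.mean(0)
th=np.arctan2((S[:,0]*H[:,1]-S[:,1]*H[:,0]).sum(),(S*H).sum()); c=P.mean(0)
print("yaw",th,"c",c, [np.linalg.norm(P[i]-P[i-1]) for i in range(4)])
ex=np.array([np.cos(th),np.sin(th)]); ey=np.array([-ex[1],ex[0]])
print("hinge",c+.085*ex,"tab",c-.111*ex,"tin",c-.015*ex)
print("tab tip obs",onz("top",(180+256/6,190+645/6),.11),onz("top",(180+331/6,190+648/6),.11), "tab base", onz("top",(180+262/6,190+536/6),.11),onz("top",(180+339/6,190+538/6),.11))
for l in [(.085,.087),(.085,-.087),(-.085,-.087),(-.123,0)]:
    print(proj("scene",np.append(c+ex*l[0]+ey*l[1],.11)))
t,Ro=tool(); print(t, Ro.as_matrix()[:,1], np.degrees(th))
E
```

```text
[[0.62004439 0.28093575]
 [0.6123537  0.10983443]
 [0.44432115 0.11504514]
 [0.45216278 0.2882534 ]]
yaw -0.04127411873753298 c [0.53222051 0.19851718] [np.float64(0.16804100843158717), np.float64(0.17127407121221264), np.float64(0.16811331883888764), np.float64(0.17338566786450924)]
hinge [0.61714811 0.19500987] tab [0.42131504 0.20309731] tin [0.51723328 0.19913611]
tab tip obs [0.41039036 0.21720107 0.11      ] [0.4100473  0.19006721 0.11      ] tab base [0.44962369 0.21722475 0.11      ] [0.44963208 0.18922828 0.11      ]
[412.33388    216.89659292]
[364.82261754 241.94643137]
[320.87971875 213.08139243]
[336.24468742 196.82126391]
[ 0.21396558 -0.58662958  0.23798655] [ 0.34282362 -0.93939831 -0.00166729] -2.364832806782469
```

Yaw is -2.4°, the tab grip point is about (0.421, 0.203, 0.105) and the hinge is at x=0.617. The corners agree with the scene view to within 2 px. I'll turn the tool first so the jaws lie along the box's y, then travel.

```bash
cat >> h.py <<'E'
YAW=-0.0413
def des(yaw=YAW):
    x=np.array([0,0,-1.]); y=-np.array([-np.sin(yaw),np.cos(yaw),0]); return R.from_matrix(np.stack([x,y,np.cross(x,y)],1))
def go(P,yaw=YAW):
    p,o=tool(); D=des(yaw); s=r.get_state()
    print("t",round(s["clock"],2),"pos",p.round(4),"F",np.round(s["contact_force"],1),"open",round(s["opening"],3))
    print("turn rad",(o.inv()*D).as_rotvec().round(3)," shift cm (tool axes now)",(o.inv().apply(np.array(P)-p)*100).round(2)," (after turn)",(D.inv().apply(np.array(P)-p)*100).round(2))
E
python3 -m pendant '[[[0.098,0,0,-1,0,0,4.5],[0.098,0,0,-1,0,0,4.5],[0.098,0,0,0,0,0,4.5],[0.098,0,0,0,0,0,4.5]]]' 20
python3 -c "
from h import *
go([.45,-.2,.25]); go([.421,.203,.2])"
```

```text
clock: 0.43
tool_pos: [0.2143, -0.5872, 0.259]
eef_rot: [0.707, -0.017, -0.707, -0.016]
contact_force: [0.1, 0.1, -0.5]
opening: 0.723
t 0.43 pos [ 0.2143 -0.5872  0.259 ] F [ 0.1  0.1 -0.5] open 0.723
turn rad [-0.006 -0.    -0.   ]  shift cm (tool axes now) [  0.89 -39.79 -21.73]  (after turn) [  0.9  -39.66 -21.96]
t 0.43 pos [ 0.2143 -0.5872  0.259 ] F [ 0.1  0.1 -0.5] open 0.723
turn rad [-0.006 -0.    -0.   ]  shift cm (tool axes now) [  5.88 -79.91 -16.94]  (after turn) [  5.9  -79.81 -17.39]
```

```bash
python3 -m pendant '[[[0,0,0,0,-3.4,-2.2,4.5],[0,0,0,0,-3.4,-2.2,4.5],[0,0,0,0,-3.4,-2.2,4.5],[0,0,0,0,-3.4,-2.2,4.5],[0,0,0,0,-3.4,-2.2,4.5],[0,0,0,0,-3.4,-2.2,4.5],[0,0,0,0,-3.4,-2.2,4.5],[0,0,0,0,-3.4,-2.2,4.5],[0,0,0,0,-3.4,-2.2,4.5],[0,0,0,0,-3.4,-2.2,4.5]]]'
python3 -c "
from h import *
go([.421,.203,.2])"
```

```text
clock: 1.27
tool_pos: [0.4489, -0.2549, 0.2586]
eef_rot: [-0.707, 0.015, 0.707, 0.015]
contact_force: [0.8, -0.4, 0.5]
opening: 0.507
t 1.27 pos [ 0.4489 -0.2549  0.2586] F [ 0.8 -0.4  0.5] open 0.507
turn rad [-0.001  0.001  0.   ]  shift cm (tool axes now) [  5.86 -45.63   4.72]  (after turn) [  5.86 -45.63   4.68]
```

```bash
python3 -m pendant '[[[0,0,0,0,-3.8,0.4,4.5],[0,0,0,0,-3.8,0.4,4.5],[0,0,0,0,-3.8,0.4,4.5],[0,0,0,0,-3.8,0.4,4.5],[0,0,0,0,-3.8,0.4,4.5],[0,0,0,0.5,-3.8,0.4,4.5],[0,0,0,1,-3.8,0.4,4.5],[0,0,0,1,-3.8,0.4,4.5],[0,0,0,1,-3.8,0.4,4.5],[0,0,0,1,-3.8,0.4,4.5]]]'
python3 -m pendant '[[[0,0,0,0.5,-3.8,0.4,4.5],[0,0,0,0.5,-3.4,0.3,4.5],[0,0,0,0,0,0,4.5],[0,0,0,0,0,0,4.5]]]'
python3 -c "
from h import *
go([.421,.203,.2]); go([.421,.203,.087])
a=snap('top','top1.png'); b=snap('scene','scene1.png'); crop(a,160,170,200,170,3,'c1.png');crop(b,210,90,220,190,3.3,'c1s.png')"
```

```text
clock: 2.1
tool_pos: [0.4239, 0.1263, 0.2132]
eef_rot: [-0.707, 0.015, 0.707, 0.015]
contact_force: [0.8, 1.0, -0.1]
opening: 0.509
clock: 2.43
tool_pos: [0.4197, 0.1991, 0.2031]
eef_rot: [-0.707, 0.013, 0.707, 0.013]
contact_force: [0.3, -0.3, 0.2]
opening: 0.508
t 2.43 pos [0.4197 0.1991 0.2031] F [ 0.3 -0.3  0.2] open 0.508
turn rad [0.004 0.001 0.   ]  shift cm (tool axes now) [ 0.31 -0.4  -0.12]  (after turn) [ 0.31 -0.4  -0.12]
t 2.43 pos [0.4197 0.1991 0.2031] F [ 0.3 -0.3  0.2] open 0.508
turn rad [0.004 0.001 0.   ]  shift cm (tool axes now) [11.61 -0.4  -0.13]  (after turn) [11.61 -0.4  -0.12]
```

View pics/c1.png

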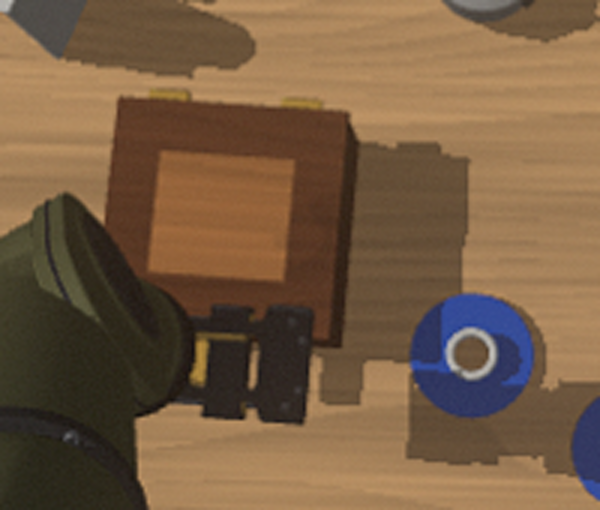

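View pics/c1s.png

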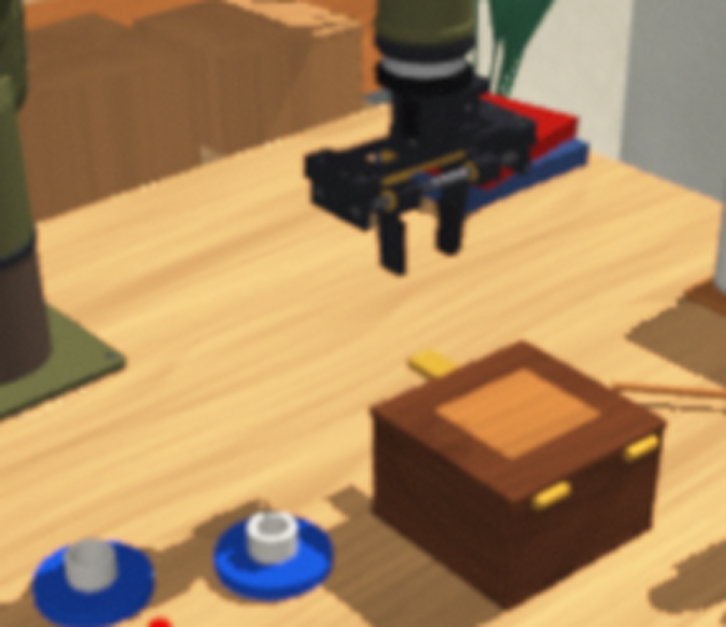

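The gripper hangs above the brass tab (crop (430,360)), jaws along the tab's width, and nothing is in the way. I'll descend 11.6 cm and pinch.

```bash
python3 -m pendant '[[[0.004,0,0,2,-0.2,-0.1,4.5],[0,0,0,2,-0.2,0,4.5],[0,0,0,2,0,0,4.5],[0,0,0,2,0,0,4.5],[0,0,0,1.8,0,0,4.5],[0,0,0,1.2,0,0,4.5],[0,0,0,0.6,0,0,4.5],[0,0,0,0,0,0,4.5],[0,0,0,0,0,0,4.5]]]' 20
python3 -c "
from h import *
go([.421,.203,.087])"
```

```text
clock: 3.28
tool_pos: [0.422, 0.1997, 0.0881]
eef_rot: [0.707, -0.017, -0.707, -0.017]
contact_force: [-0.2, -0.4, 0.6]
opening: 0.507
t 3.28 pos [0.422  0.1997 0.0881] F [-0.2 -0.4  0.6] open 0.507
turn rad [-0.007 -0.    -0.001]  shift cm (tool axes now) [ 0.1  -0.32  0.12]  (after turn) [ 0.11 -0.32  0.11]
```

```bash
python3 -m pendant '[[[0,0,0,0,-0.3,0.1,4.5],[0,0,0,0,0,0,3.4],[0,0,0,0,0,0,3.0],[0,0,0,0,0,0,2.2],[0,0,0,0,0,0,2.2],[0,0,0,0,0,0,2.2]]]' 20
python3 -c "
from h import *
go([.421,.203,.087])"
```

```text
clock: 3.78
tool_pos: [0.421, 0.2041, 0.0881]
eef_rot: [0.707, -0.016, -0.707, -0.016]
contact_force: [-1.3, 0.3, 5.3]
opening: 0.312
t 3.78 pos [0.421  0.2041 0.0881] F [-1.3  0.3  5.3] open 0.312
turn rad [-0.005 -0.001  0.   ]  shift cm (tool axes now) [ 0.11  0.11 -0.  ]  (after turn) [ 0.11  0.11 -0.  ]
```

The opening stopped at 27.5 mm, so the 28 mm tab is in the jaws. Next I'll work out the arc increments.

```bash
python3 - <<'E'
from h import *
th=np.arange(0,1.81,.075); P=np.stack([-.196*np.cos(th)+.006*np.sin(th), .196*np.sin(th)+.006*np.cos(th)],1)*100
d=np.diff(P,axis=0)
for t,(f,u) in zip(th[1:],d): print(round(t,3),"x",round(-u,2),"z",round(-f,2))
E
```

```text
0.075 x -1.47 z -0.1
0.15 x -1.46 z -0.21
0.225 x -1.44 z -0.32
0.3 x -1.41 z -0.42
0.375 x -1.37 z -0.53
0.45 x -1.33 z -0.63
0.525 x -1.28 z -0.73
0.6 x -1.22 z -0.82
0.675 x -1.15 z -0.91
0.75 x -1.08 z -0.99
0.825 x -1.01 z -1.07
0.9 x -0.92 z -1.15
0.975 x -0.83 z -1.21
1.05 x -0.74 z -1.27
1.125 x -0.64 z -1.32
1.2 x -0.54 z -1.37
1.275 x -0.44 z -1.4
1.35 x -0.33 z -1.43
1.425 x -0.22 z -1.45
1.5 x -0.11 z -1.47
1.575 x -0.0 z -1.47
1.65 x 0.11 z -1.47
1.725 x 0.22 z -1.45
1.8 x 0.32 z -1.43
```

```bash
python3 -m pendant '[[[0,0,0,-1.47,0,-0.1,2.0],[0,0,0,-1.46,0,-0.21,2.0],[0,0,0,-1.44,0,-0.32,2.0],[0,0,0,-1.41,0,-0.42,2.0],[0,0,0,-1.37,0,-0.53,2.0],[0,0,0,-1.33,0,-0.63,2.0],[0,0,0,-1.28,0,-0.73,2.0],[0,0,0,-1.22,0,-0.82,2.0]]]' 12
python3 -c "
from h import *
f=.6;go(np.array([.617-.196*np.cos(f)+.006*np.sin(f),.199,.1+.196*np.sin(f)+.006*np.cos(f)-.019]))
b=snap('scene','scene2.png'); crop(b,210,90,220,190,3.3,'c2s.png')"
```

```text
clock: 4.45
tool_pos: [0.457, 0.2025, 0.1979]
eef_rot: [-0.706, 0.016, 0.708, 0.016]
contact_force: [-0.6, 1.9, -2.4]
opening: 0.316
t 4.45 pos [0.457  0.2025 0.1979] F [-0.6  1.9 -2.4] open 0.316
turn rad [-0.004  0.003 -0.   ]  shift cm (tool axes now) [ 0.13  0.34 -0.18]  (after turn) [ 0.13  0.34 -0.17]
```

View pics/c2s.png

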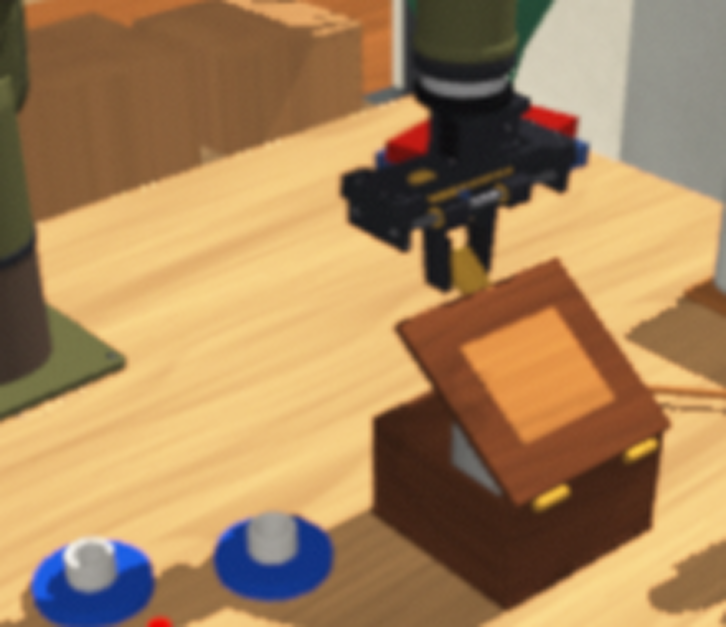

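The lid is about 0.6 rad open with the tab still between the fingers, at crop (470,270). I'll continue.

```bash
python3 -m pendant '[[[0,0,0,-1.15,0,-0.95,2.0],[0,0,0,-1.08,0,-1.05,2.0],[0,0,0,-1.01,0,-1.1,2.0],[0,0,0,-0.92,0,-1.2,2.0],[0,0,0,-0.83,0,-1.21,2.0],[0,0,0,-0.74,0,-1.27,2.0],[0,0,0,-0.64,0,-1.32,2.0],[0,0,0,-0.54,0,-1.37,2.0]]]' 12
python3 -c "
from h import *
f=1.2;go(np.array([.617-.196*np.cos(f)+.006*np.sin(f),.197,.1+.196*np.sin(f)+.006*np.cos(f)-.019]))"
```

```text
clock: 5.17
tool_pos: [0.5522, 0.1983, 0.2671]
eef_rot: [-0.706, 0.016, 0.708, 0.016]
contact_force: [-0.6, 1.3, 0.1]
opening: 0.32
t 5.17 pos [0.5522 0.1983 0.2671] F [-0.6  1.3  0.1] open 0.32
turn rad [-0.004  0.002  0.001]  shift cm (tool axes now) [0.13 0.14 0.06]  (after turn) [0.13 0.14 0.06]
```

```bash
python3 -m pendant '[[[0,0,0,-0.44,0,-1.4,2.0],[0,0,0,-0.33,0,-1.43,2.0],[0,0,0,-0.22,0,-1.45,2.0],[0,0,0,-0.11,0,-1.47,2.0],[0,0,0,0,0,-1.47,2.0],[0,0,0,0.11,0,-1.47,2.0],[0,0,0,0.22,0,-1.45,2.0],[0,0,0,0.3,0,-1.2,2.0],[0,0,0,0,0,0,2.0]]]' 12
python3 -c "
from h import *
f=1.8;go(np.array([.617-.196*np.cos(f)+.006*np.sin(f),.195,.1+.196*np.sin(f)+.006*np.cos(f)-.019]))
b=snap('scene','scene3.png'); crop(b,210,90,220,190,3.3,'c3s.png')"
```

```text
clock: 5.92
tool_pos: [0.6675, 0.1933, 0.2698]
eef_rot: [0.707, -0.016, -0.707, -0.017]
contact_force: [0.2, 2.8, 0.9]
opening: 0.314
t 5.92 pos [0.6675 0.1933 0.2698] F [0.2 2.8 0.9] open 0.314
turn rad [-0.005 -0.     0.001]  shift cm (tool axes now) [-0.07 -0.17  0.02]  (after turn) [-0.07 -0.17  0.02]
```

View pics/c3s.png

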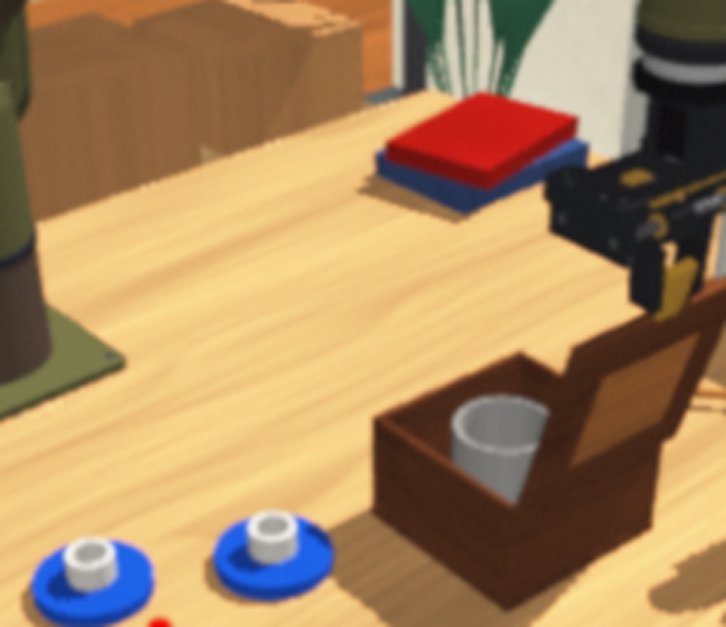

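The lid is past upright, at about 1.8 rad, and the tin is visible in the box. I'll follow it the last bit, open the fingers and withdraw straight up.

```bash
python3 -m pendant '[[[0,0,0,0.1,0,-0.3,2.0],[0,0,0,0.1,0,-0.3,2.0],[0,0,0,0,0,0,4.5],[0,0,0,0,0,0,4.5],[0,0,0,0,0,0,4.5],[0,0,0,0,0,0,4.5]]]' 12
python3 -m pendant '[[[0,0,0,-1,0,0,4.5],[0,0,0,-2,0,0,4.5],[0,0,0,-2,0,0,4.5],[0,0,0,-1,0,0,4.5],[0,0,0,0,3.5,2.0,4.5],[0,0,0,0,3.5,2.0,4.5],[0,0,0,0,3.5,2.0,4.5],[0,0,0,0,3.5,2.0,4.5],[0,0,0,0,3.5,2.0,4.5],[0,0,0,0,3.5,2.0,4.5]]]'
python3 -m pendant '[[[0,0,0,0,3.5,0.7,4.5],[0,0,0,0,3.5,0.7,4.5],[0,0,0,0,3.5,0.7,4.5],[0,0,0,0,0,0,4.5],[0,0,0,0,0,0,4.5]]]'
python3 - <<'E'
from h import *
go([.522,-.1465,.25])
a=snap('top','top4.png'); b=snap('scene','scene4.png'); crop(a,160,130,260,200,3,'c4.png');crop(b,210,120,220,190,3.3,'c4s.png')
E
```

```text
clock: 6.47
tool_pos: [0.6724, 0.1914, 0.2696]
eef_rot: [0.707, -0.017, -0.707, -0.016]
contact_force: [-0.4, -0.5, -0.2]
opening: 0.508
clock: 7.3
tool_pos: [0.5414, -0.0137, 0.3299]
eef_rot: [0.707, -0.016, -0.707, -0.016]
contact_force: [0.7, -0.8, 0.8]
opening: 0.509
clock: 7.72
tool_pos: [0.5162, -0.1187, 0.3299]
eef_rot: [0.707, -0.019, -0.707, -0.018]
contact_force: [-1.3, 0.3, 0.1]
opening: 0.511
t 7.72 pos [ 0.5162 -0.1187  0.3299] F [-1.3  0.3  0.1] open 0.511
turn rad [-0.01  -0.001 -0.001]  shift cm (tool axes now) [ 7.99  2.74 -0.72]  (after turn) [ 7.99  2.75 -0.7 ]
```

View pics/c4.png

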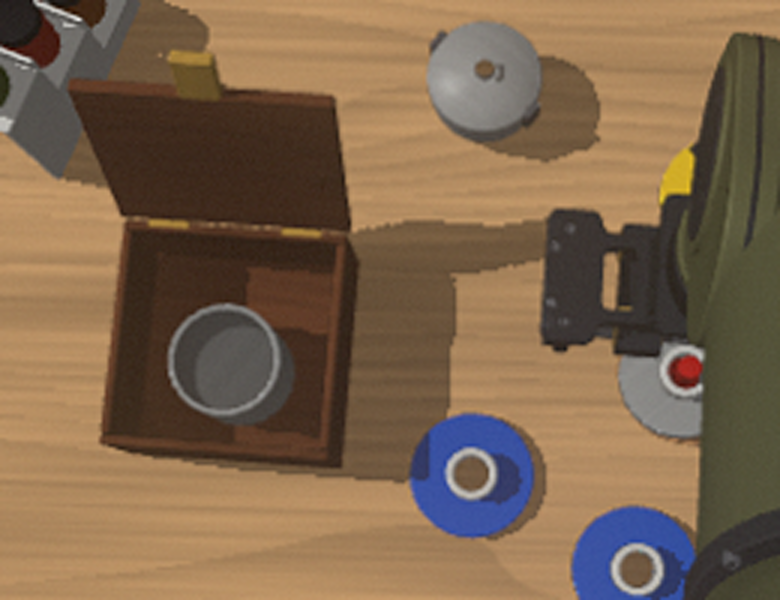

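View pics/c4s.png

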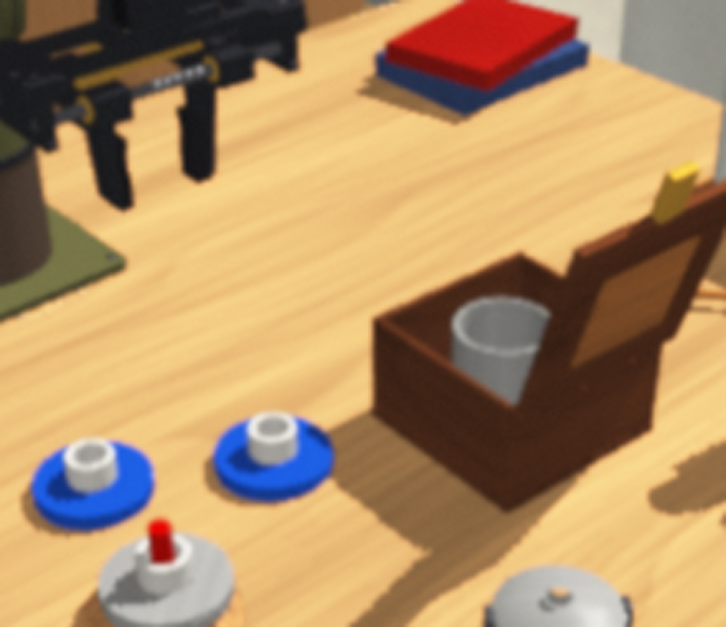

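The box lid is back on its stop and the tin is open at top ≈ (235,250). I'll measure the tin rim from both views.

```bash
python3 - <<'E'
from h import *
a=cv2.imread("pics/top4.png"); u0,v0=205,220
s=cv2.cvtColor(a[v0:v0+65,u0:u0+62],cv2.COLOR_BGR2HSV); m=((s[...,1]<60)&(s[...,2]>110)).astype(np.uint8)*255
n,l,st,c=cv2.connectedComponentsWithStats(m); i=1+np.argmax(st[1:,4]); print(st[i])
cnt=max(cv2.findContours((l==i).astype(np.uint8),0,1)[0],key=len); h=cv2.convexHull(cnt)
e=cv2.fitEllipse(h); print(e); uv=(e[0][0]+u0,e[0][1]+v0); print(uv,onz("top",uv,.092), "pred",proj("top",[.5172,.199,.092]))
k,D,T=K("top"); print("expected dia px",84e-3*k[0,0]/(T[2,3]-.092))
for d in [(0,.042),(0,-.042),(.042,0),(-.042,0)]: print("scene pred",proj("scene",[.5172+d[0],.199+d[1],.092]))
crop(m,0,0,62,65,6,"m4.png")
b=cv2.imread("pics/scene4.png"); crop(b,335,195,60,60,10,"c5.png")
E
```

```text
[ 11  11  37  37 184]
((29.097143173217773, 29.394399642944336), (36.04811477661133, 37.2916374206543), 53.977745056152344)
(234.09714317321777, 249.39439964294434) [0.51815159 0.20139169 0.092     ] pred [235.14199638 249.84357872]
expected dia px 38.076445206481814
scene pred [372.83216721 212.58576889]
scene pred [351.14149392 224.10381609]
scene pred [373.56850423 224.68933816]
scene pred [351.27802933 212.04089317]
```

View pics/m4.png

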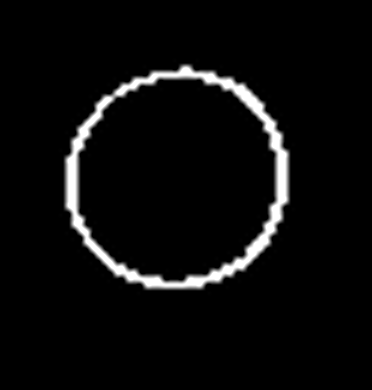

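View pics/c5.png

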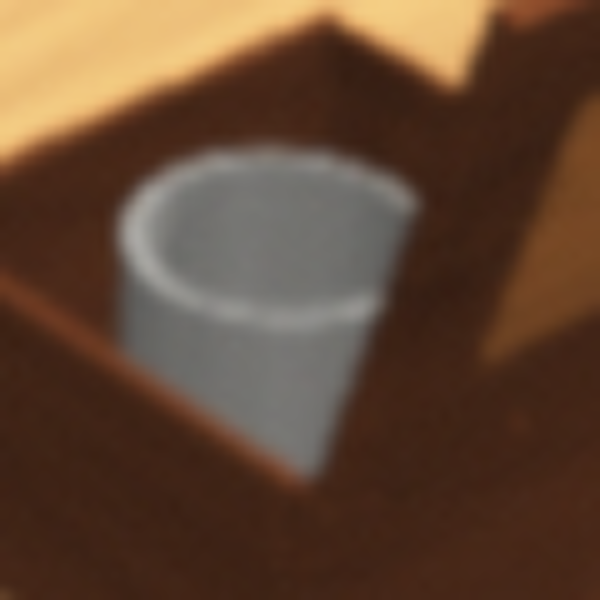

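```bash
python3 - <<'E'
from h import *
for c in [(.518,.2008),(.518,.199),(.52,.2008)]:
    P=np.array([proj("scene",[c[0]+.042*np.cos(t),c[1]+.042*np.sin(t),.092]) for t in np.linspace(0,6.28,60)]); print(c,P.min(0),P.max(0))
# knob & disc check in the scene
b=cv2.imread("pics/scene0.png"); crop(b,235,265,55,60,10,"c6.png")
c=(.522,-.1465)
P=np.array([proj("scene",[c[0]+.049*np.cos(t),c[1]+.049*np.sin(t),.033]) for t in np.linspace(0,6.28,60)]); print("disc",P.min(0),P.max(0)); print("knob top",proj("scene",[*c,.081]))
E
```

```text
(0.518, 0.2008) [347.34690667 209.80552365] [378.43535949 226.89684106]
(0.518, 0.199) [346.87011454 210.0388376 ] [377.98333983 227.15815011]
(0.52, 0.2008) [347.86295588 210.09034983] [378.98268453 227.21558257]
disc [239.84202348 280.44805078] [281.18463919 308.77184808]
knob top [258.57502054 278.84475716]
```

View pics/c6.png

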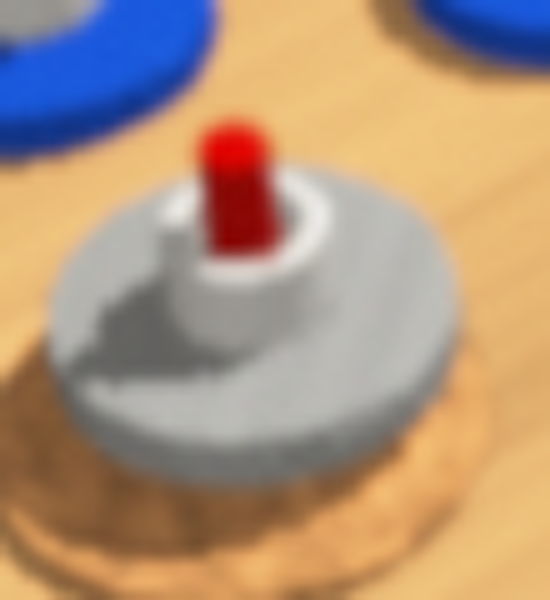

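The steel disc and knob agree with the projections to within 1 px, so the knob is at (0.522,-0.146), top 0.081. The tin mouth is at (0.518,0.201). I'll go down over the knob, tips staying above the collar's top at z=0.057.

```bash
python3 -m pendant '[[[-0.005,0,0,2.5,1.3,-0.3,4.5],[-0.005,0,0,2.5,1.3,-0.3,4.5],[0,0,0,3,0.15,0,4.5],[0,0,0,3,0,0,4.5],[0,0,0,3,0,0,4.5],[0,0,0,3,0,0,4.5],[0,0,0,2.5,0,0,4.5],[0,0,0,2,0,0,4.5],[0,0,0,0,0,0,4.5],[0,0,0,0,0,0,4.5]]]' 20
python3 - <<'E'
from h import *
go([.522,-.146,.061])
b=snap('scene','scene6.png'); crop(b,200,190,130,140,4,'c7.png')
E
```

```text
clock: 8.65
tool_pos: [0.5218, -0.1418, 0.1138]
eef_rot: [-0.706, 0.011, 0.708, 0.012]
contact_force: [0.1, 0.1, 0.4]
opening: 0.512
t 8.65 pos [ 0.5218 -0.1418  0.1138] F [0.1 0.1 0.4] open 0.512
turn rad [0.008 0.002 0.001]  shift cm (tool axes now) [ 5.28  0.43 -0.04]  (after turn) [ 5.28  0.42 -0.03]
```

View pics/c7.png

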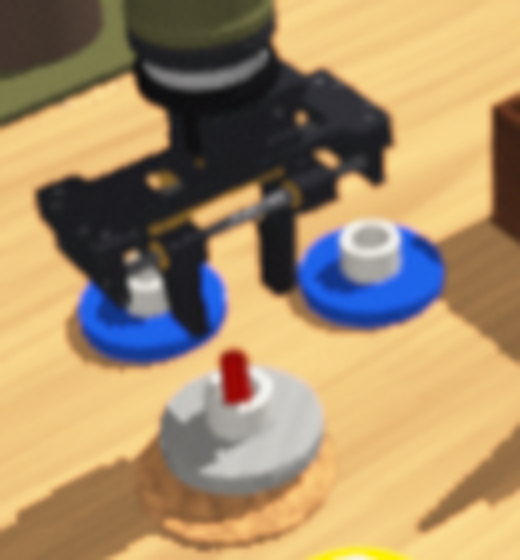

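```bash
python3 -m pendant '[[[0.004,0,0,1.5,0.2,0,4.5],[0,0,0,1.5,0.15,0,4.5],[0,0,0,1.2,0,0,4.5],[0,0,0,0.6,0,0,4.5],[0,0,0,0.3,0,0,4.5],[0,0,0,0,0,0,4.5],[0,0,0,0,0,0,4.5]]]' 20
python3 - <<'E'
from h import *
go([.522,-.146,.061])
for i in range(3): eyes.snapshot("top"); go([.522,-.146,.061])
b=snap('scene','scene7.png'); crop(b,200,190,130,140,4,'c8.png')
E
```

```text
clock: 9.28
tool_pos: [0.5223, -0.1471, 0.0643]
eef_rot: [0.708, -0.014, -0.706, -0.014]
contact_force: [0.1, -0.5, 0.2]
opening: 0.514
t 9.28 pos [ 0.5223 -0.1471  0.0643] F [ 0.1 -0.5  0.2] open 0.514
turn rad [ 0.001 -0.002 -0.   ]  shift cm (tool axes now) [ 0.33 -0.11  0.03]  (after turn) [ 0.33 -0.11  0.03]
t 9.33 pos [ 0.5223 -0.1472  0.0643] F [ 0.4 -0.2 -0.2] open 0.508
turn rad [ 0.001 -0.002 -0.   ]  shift cm (tool axes now) [ 0.33 -0.12  0.03]  (after turn) [ 0.33 -0.12  0.03]
t 9.38 pos [ 0.5222 -0.1473  0.0642] F [ 0.9 -0.3 -0.1] open 0.512
turn rad [ 0.001 -0.002 -0.   ]  shift cm (tool axes now) [ 0.32 -0.12  0.02]  (after turn) [ 0.32 -0.12  0.02]
t 9.43 pos [ 0.522  -0.1472  0.0641] F [-0.6  0.4  0.3] open 0.512
turn rad [ 0.001 -0.001 -0.   ]  shift cm (tool axes now) [ 0.31 -0.12  0.01]  (after turn) [ 0.31 -0.12  0.01]
```

View pics/c8.png

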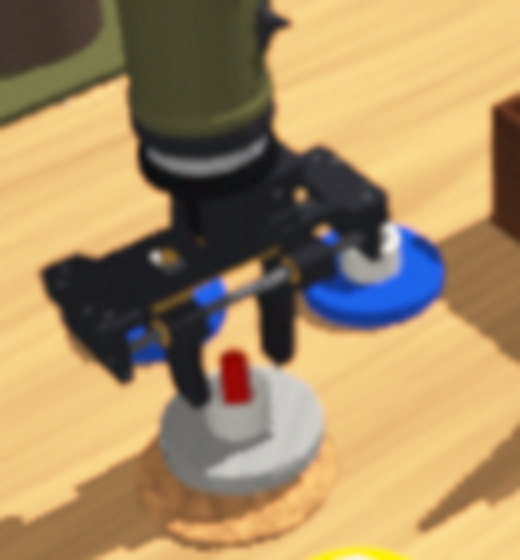

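The red knob stands between the fingers at crop (235,375), with the tips just over the disc. I'll drop 3 mm more and close on it.

```bash
python3 -m pendant '[[[0,0,0,0.3,-0.1,0,4.5],[0,0,0,0,0,0,3.5],[0,0,0,0,0,0,2.5],[0,0,0,0,0,0,1.9],[0,0,0,0,0,0,1.2],[0,0,0,0,0,0,1.2],[0,0,0,0,0,0,1.2]]]' 25
python3 - <<'E'
from h import *
go([.522,-.146,.061])
E
```

```text
clock: 10.07
tool_pos: [0.5214, -0.1466, 0.0603]
eef_rot: [-0.707, 0.015, 0.707, 0.014]
contact_force: [0.0, 0.2, -1.1]
opening: 0.194
t 10.07 pos [ 0.5214 -0.1466  0.0603] F [ 0.   0.2 -1.1] open 0.194
turn rad [ 0.001  0.    -0.   ]  shift cm (tool axes now) [-0.07 -0.06 -0.06]  (after turn) [-0.07 -0.06 -0.06]
```

Opening is 17 mm, so the knob is gripped. I'll lift it slowly.

```bash
python3 -m pendant '[[[0,0,0,-0.4,0,0,1.2],[0,0,0,-0.8,0,0,1.2],[0,0,0,-1.5,0,0,1.2],[0,0,0,-2,0,0,1.2],[0,0,0,-2.5,0,0,1.2],[0,0,0,-2.5,0,0,1.2],[0,0,0,-2.5,0,0,1.2],[0,0,0,-1.8,0,0,1.2],[0,0,0,0,0,0,1.2]]]' 25
python3 - <<'E'
from h import *
go([.518,.2008,.20])
b=snap('scene','scene8.png'); crop(b,200,150,140,180,3.3,'c9.png')
E
```

```text
clock: 10.82
tool_pos: [0.5236, -0.1464, 0.2042]
eef_rot: [0.71, -0.015, -0.704, -0.014]
contact_force: [0.0, -0.2, -3.6]
opening: 0.195
t 10.82 pos [ 0.5236 -0.1464  0.2042] F [ 0.  -0.2 -3.6] open 0.195
turn rad [ 0.001 -0.007 -0.001]  shift cm (tool axes now) [  0.37 -34.67   1.95]  (after turn) [  0.42 -34.67   1.99]
```

View pics/c9.png

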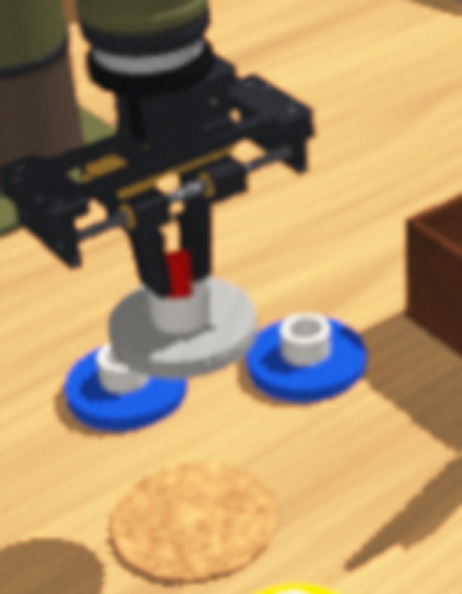

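Both lids hang level in the gripper and the trivet is empty. I'll carry them over to the tin.

```bash
python3 -m pendant '[[[0,-0.003,0,0,-1.2,0.1,1.2],[0,-0.003,0,0,-2.2,0.1,1.2],[0,0,0,0,-3,0.2,1.2],[0,0,0,0,-3.2,0.2,1.2],[0,0,0,0,-3.2,0.2,1.2],[0,0,0,0,-3.2,0.2,1.2],[0,0,0,0,-3.2,0.2,1.2],[0,0,0,0,-3.2,0.2,1.2],[0,0,0,0,-3.2,0.2,1.2],[0,0,0,0,-3.0,0.2,1.2]]]' 25
python3 -m pendant '[[[0,0,0,0,-2.5,0.1,1.2],[0,0,0,0,-1.6,0.05,1.2],[0,0,0,0,-0.8,0,1.2],[0,0,0,0,0,0,1.2],[0,0,0,0,0,0,1.2],[0,0,0,0,0,0,1.2],[0,0,0,0,0,0,1.2]]]' 25
python3 - <<'E'
from h import *
go([.518,.2008,.185])
E
```

```text
clock: 11.7
tool_pos: [0.5128, 0.1432, 0.1985]
eef_rot: [-0.703, 0.014, 0.711, 0.013]
contact_force: [0.6, 0.6, -2.7]
opening: 0.193
clock: 12.28
tool_pos: [0.5155, 0.1873, 0.2002]
eef_rot: [-0.705, 0.016, 0.709, 0.015]
contact_force: [-0.5, -0.2, -3.0]
opening: 0.193
t 12.28 pos [0.5155 0.1873 0.2002] F [-0.5 -0.2 -3. ] open 0.193
turn rad [-0.002  0.007 -0.002]  shift cm (tool axes now) [ 1.51 -1.37 -0.2 ]  (after turn) [ 1.52 -1.36 -0.19]
```

```bash
python3 -m pendant '[[[0,0.004,0,0.4,-0.7,-0.1,1.2],[0,0.003,0,0.5,-0.4,-0.1,1.2],[0,0,0,0.5,-0.25,0,1.2],[0,0,0,0,0,0,1.2],[0,0,0,0,0,0,1.2],[0,0,0,0,0,0,1.2],[0,0,0,0,0,0,1.2]]]' 25
python3 - <<'E'
from h import *
a=snap('top','top10.png'); b=snap('scene','scene10.png'); crop(a,170,180,160,120,5,'c10.png'); crop(b,300,130,140,150,4,'c10s.png')
go([.518,.2008,.1303])
E
```

```text
clock: 12.87
tool_pos: [0.5181, 0.2025, 0.1865]
eef_rot: [0.707, -0.014, -0.707, -0.014]
contact_force: [-0.7, -0.1, -1.9]
opening: 0.202
t 12.97 pos [0.5182 0.2026 0.1866] F [-0.3  0.4 -3.5] open 0.195
turn rad [ 0.001 -0.001 -0.   ]  shift cm (tool axes now) [5.63 0.18 0.02]  (after turn) [5.63 0.18 0.01]
```

View pics/c10.png

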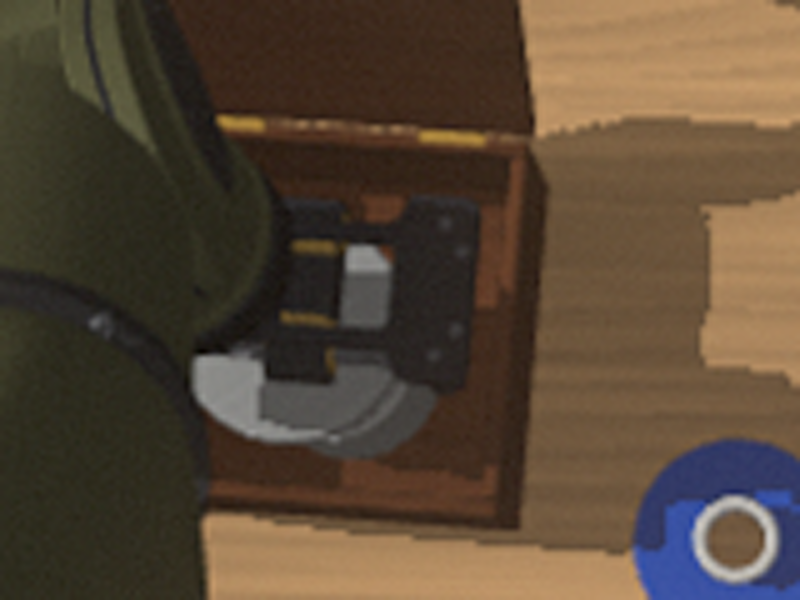

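View pics/c10s.png

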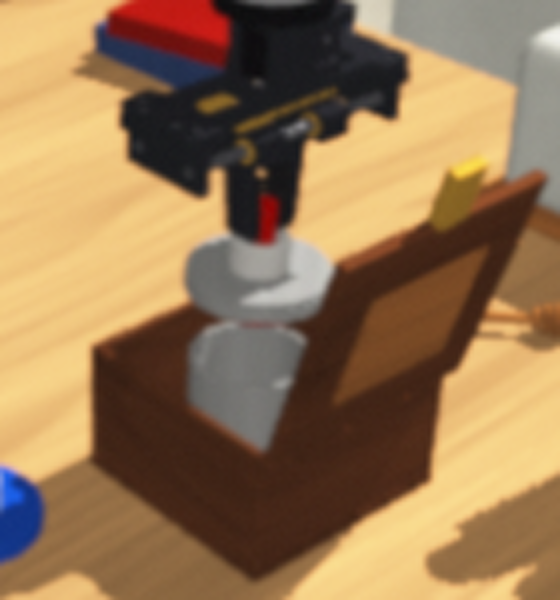

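The lids hang over the tin mouth, with the disc at crop (260,275) above the tin at (245,350). I'll nudge 2 mm in y and lower to just above the rim.

```bash
python3 -m pendant '[[[0,0,0,0.5,0.2,0,1.2],[0,0,0,0.8,0,0,1.2],[0,0,0,0.8,0,0,1.2],[0,0,0,0.8,0,0,1.2],[0,0,0,0.4,0,0,1.2],[0,0,0,0,0,0,1.2],[0,0,0,0,0,0,1.2],[0,0,0,0,0,0,1.2]]]' 25
python3 - <<'E'
from h import *
b=snap('scene','scene11.png'); crop(b,320,150,90,100,6,'c11s.png')
go([.518,.2008,.1303]); p,_=tool()
for c,rr,z in [((.518,.2008),.042,.092),((p[0],p[1]),.049,p[2]-.0603+.033)]:
    P=np.array([proj("scene",[c[0]+rr*np.cos(t),c[1]+rr*np.sin(t),z]) for t in np.linspace(0,6.28,60)]); print(P.min(0),P.max(0))
E
```

```text
clock: 13.63
tool_pos: [0.5182, 0.2008, 0.1535]
eef_rot: [0.707, -0.014, -0.706, -0.014]
contact_force: [0.1, -0.3, -1.9]
opening: 0.194
t 13.68 pos [0.5183 0.2009 0.1537] F [-0.8  0.9 -3. ] open 0.196
turn rad [ 0.001 -0.002  0.   ]  shift cm (tool axes now) [2.34 0.01 0.03]  (after turn) [2.34 0.01 0.03]
[347.34690667 209.80552365] [378.43535949 226.89684106]
[345.11562485 197.88697255] [382.01264662 217.44800022]
```

View pics/c11s.png

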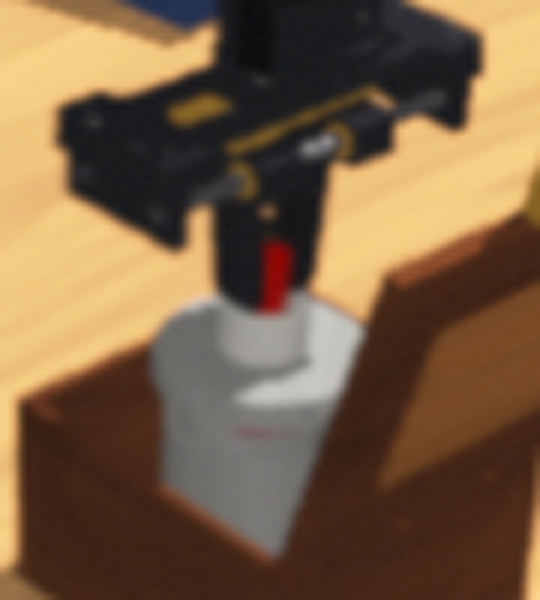

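The plug's foot is about 7 mm above the rim, and the alignment agrees within 1 px. I'll lower slowly, watching the force.

```bash
python3 -m pendant '[[[0,0,0,0.25,0,0,1.2],[0,0,0,0.25,0,0,1.2],[0,0,0,0.25,0,0,1.2],[0,0,0,0.25,0,0,1.2],[0,0,0,0,0,0,1.2],[0,0,0,0,0,0,1.2]]]' 25
python3 -c "
from h import *
go([.518,.2008,.1303])"
```

```text
clock: 14.18
tool_pos: [0.5178, 0.2007, 0.1432]
eef_rot: [0.707, -0.014, -0.707, -0.014]
contact_force: [-0.5, 0.2, -3.5]
opening: 0.195
t 14.18 pos [0.5178 0.2007 0.1432] F [-0.5  0.2 -3.5] open 0.195
turn rad [ 0.001 -0.001 -0.   ]  shift cm (tool axes now) [ 1.29 -0.01 -0.02]  (after turn) [ 1.29 -0.01 -0.02]
```

```bash
python3 -m pendant '[[[0,0,0,0.2,0,0,1.2],[0,0,0,0.2,0,0,1.2],[0,0,0,0.2,0,0,1.2],[0,0,0,0.2,0,0,1.2],[0,0,0,0.2,0,0,1.2],[0,0,0,0,0,0,1.2],[0,0,0,0,0,0,1.2],[0,0,0,0,0,0,1.2]]]' 25
python3 -c "
from h import *
go([.518,.2008,.1303])"
```

```text
clock: 14.85
tool_pos: [0.5181, 0.2007, 0.1334]
eef_rot: [0.707, -0.014, -0.707, -0.014]
contact_force: [-0.1, -0.4, -2.5]
opening: 0.194
t 14.85 pos [0.5181 0.2007 0.1334] F [-0.1 -0.4 -2.5] open 0.194
turn rad [ 0.001 -0.001 -0.   ]  shift cm (tool axes now) [ 0.31 -0.01  0.01]  (after turn) [ 0.31 -0.01  0.01]
```

```bash
for i in 1; do python3 -m pendant '[[[0,0,0,0.1,0,0,1.2],[0,0,0,0.1,0,0,1.2],[0,0,0,0.08,0,0,1.2],[0,0,0,0,0,0,1.2],[0,0,0,0,0,0,1.2]]]' 25; done
python3 -c "
from h import *
for i in range(3): eyes.snapshot('top'); go([.518,.2008,.1303])"
```

```text
clock: 15.27
tool_pos: [0.518, 0.2008, 0.1305]
eef_rot: [0.707, -0.014, -0.707, -0.014]
contact_force: [0.3, -0.2, -2.3]
opening: 0.194
t 15.32 pos [0.518  0.2008 0.1306] F [ 0.1  0.6 -3. ] open 0.192
turn rad [ 0.001 -0.001 -0.   ]  shift cm (tool axes now) [ 0.03 -0.   -0.  ]  (after turn) [ 0.03 -0.   -0.  ]
t 15.37 pos [0.518  0.2007 0.1306] F [-0.5  0.1 -2.6] open 0.195
turn rad [ 0.001 -0.001 -0.   ]  shift cm (tool axes now) [ 0.03 -0.01 -0.  ]  (after turn) [ 0.03 -0.01 -0.  ]
t 15.42 pos [0.518  0.2008 0.1306] F [-0.6  0.2 -2.6] open 0.193
turn rad [ 0.001 -0.001 -0.   ]  shift cm (tool axes now) [ 0.03 -0.   -0.  ]  (after turn) [ 0.03 -0.   -0.  ]
```

No contact yet, since the full 2.5 N still hangs on the tool. I'll go down in 1 mm steps.

```bash
python3 -m pendant '[[[0,0,0,0.08,0,0,1.2],[0,0,0,0,0,0,1.2],[0,0,0,0,0,0,1.2]]]' 25; python3 -m pendant '[[[0,0,0,0.08,0,0,1.2],[0,0,0,0,0,0,1.2],[0,0,0,0,0,0,1.2]]]' 25
```

```text
clock: 15.67
tool_pos: [0.5182, 0.2005, 0.1301]
eef_rot: [0.707, -0.014, -0.706, -0.014]
contact_force: [-0.3, -1.1, 1.3]
opening: 0.196
clock: 15.92
tool_pos: [0.5181, 0.2002, 0.1297]
eef_rot: [0.707, -0.015, -0.706, -0.014]
contact_force: [-1.6, -1.8, 6.0]
opening: 0.196
```

Contact came at TCP z=0.130, exactly the predicted seated height. I'll release and rise a little, then look.

```bash
python3 -m pendant '[[[0,0,0,-0.05,0,0,1.2],[0,0,0,0,0,0,2.5],[0,0,0,0,0,0,4],[0,0,0,0,0,0,6],[0,0,0,0,0,0,6],[0,0,0,0,0,0,6],[0,0,0,-1,0,0,6],[0,0,0,-1.5,0,0,6],[0,0,0,0,0,0,6],[0,0,0,0,0,0,6]]]' 25
python3 - <<'E'
from h import *
b=snap('scene','scene12.png'); crop(b,320,150,90,100,6,'c12s.png')
a=snap('top','top12.png'); crop(a,190,200,90,90,6,'c12.png')
go([.518,.2008,.106])
for z in (.033+.070,): 
    P=np.array([proj("scene",[.518+.049*np.cos(t),.2008+.049*np.sin(t),z]) for t in np.linspace(0,6.28,60)]); print(P.min(0),P.max(0))
print("knob top",proj("scene",[.518,.2008,.151]))
E
```

```text
clock: 16.75
tool_pos: [0.5187, 0.201, 0.1554]
eef_rot: [0.708, -0.014, -0.706, -0.015]
contact_force: [0.6, 0.9, -0.1]
opening: 0.681
t 16.85 pos [0.5178 0.2007 0.1544] F [ 0.   0.1 -0.2] open 0.685
turn rad [ 0.001 -0.001 -0.   ]  shift cm (tool axes now) [ 4.84 -0.01 -0.02]  (after turn) [ 4.84 -0.01 -0.02]
[344.84392582 205.10802837] [381.31339128 224.93403255]
knob top [363.86155917 199.33587476]
```

View pics/c12s.png

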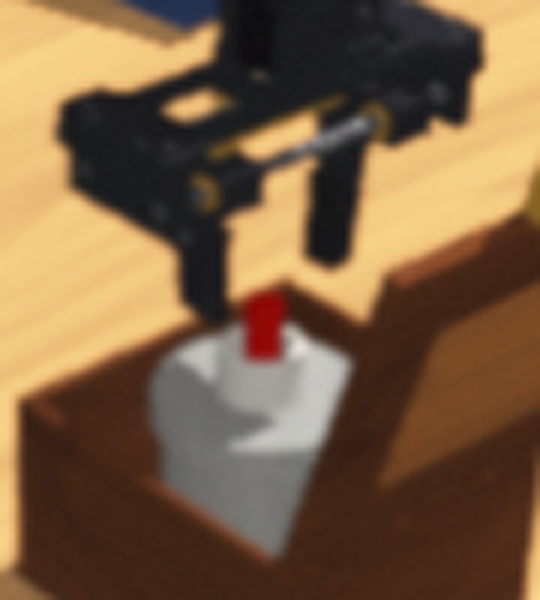

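View pics/c12.png

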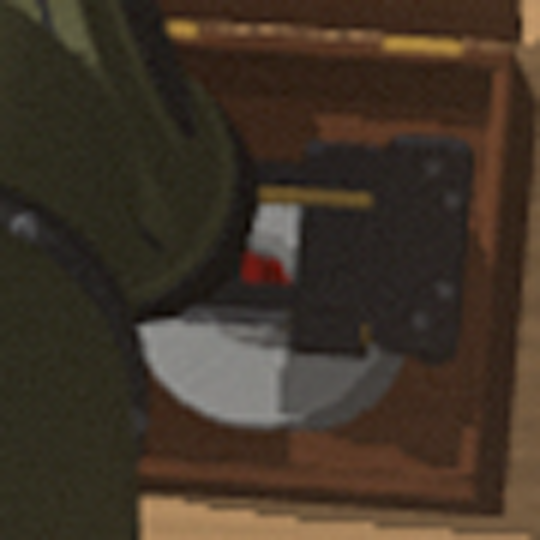

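The knob top sits at scene (364.0,199.2) against a predicted (363.9,199.3), so the inner lid is seated and level and the knob is free. Now I'll go down around the white collar.

```bash
python3 -m pendant '[[[0,0,0,1,0,0,6],[0,0,0,1.2,0,0,6],[0,0,0,1.2,0,0,6],[0,0,0,0.8,0,0,6],[0,0,0,0.4,0,0,6],[0,0,0,0.2,0,0,6],[0,0,0,0,0,0,6],[0,0,0,0,0,0,6],[0,0,0,0,0,0,6]]]' 15
python3 -c "
from h import *
go([.518,.2008,.106])"
```

```text
clock: 17.6
tool_pos: [0.5184, 0.2009, 0.1069]
eef_rot: [0.708, -0.014, -0.706, -0.014]
contact_force: [-0.1, -0.0, 0.2]
opening: 0.685
t 17.6 pos [0.5184 0.2009 0.1069] F [-0.1 -0.   0.2] open 0.685
turn rad [ 0.001 -0.002  0.   ]  shift cm (tool axes now) [0.09 0.01 0.04]  (after turn) [0.09 0.01 0.04]
```

```bash
python3 -m pendant '[[[0,0,0,0.08,0,0,5],[0,0,0,0,0,0,4.5],[0,0,0,0,0,0,4.2],[0,0,0,0,0,0,3.8],[0,0,0,0,0,0,3.4],[0,0,0,0,0,0,3.4],[0,0,0,0,0,0,3.4]]]' 15
python3 -c "
from h import *
go([.518,.2008,.106])"
```

```text
clock: 18.18
tool_pos: [0.5181, 0.2008, 0.1059]
eef_rot: [0.707, -0.014, -0.707, -0.014]
contact_force: [-0.6, -0.2, 1.3]
opening: 0.451
t 18.18 pos [0.5181 0.2008 0.1059] F [-0.6 -0.2  1.3] open 0.451
turn rad [ 0.001 -0.001  0.   ]  shift cm (tool axes now) [-0.01 -0.    0.01]  (after turn) [-0.01 -0.    0.01]
```

Opening is 39.7 mm, so the collar is gripped with almost no side load. I'll lift slowly and straight up.

```bash
python3 -m pendant '[[[0,0,0,0,0,0,3.4],[0,0,0,-0.2,0,0,3.4],[0,0,0,-0.4,0,0,3.4],[0,0,0,-0.5,0,0,3.4],[0,0,0,-0.5,0,0,3.4],[0,0,0,-0.4,0,0,3.4],[0,0,0,0,0,0,3.4],[0,0,0,0,0,0,3.4]]]' 25
python3 - <<'E'
from h import *
b=snap('scene','scene13.png'); crop(b,320,150,90,100,6,'c13s.png')
go([.518,.2008,.206])
E
```

```text
clock: 18.85
tool_pos: [0.5182, 0.2008, 0.1261]
eef_rot: [0.708, -0.014, -0.706, -0.014]
contact_force: [0.1, -0.2, -1.8]
opening: 0.448
t 18.9 pos [0.518  0.2008 0.1258] F [ 0.6 -0.3 -1.5] open 0.448
turn rad [ 0.001 -0.001  0.   ]  shift cm (tool axes now) [-8.02 -0.   -0.01]  (after turn) [-8.02 -0.   -0.  ]
```

View pics/c13s.png

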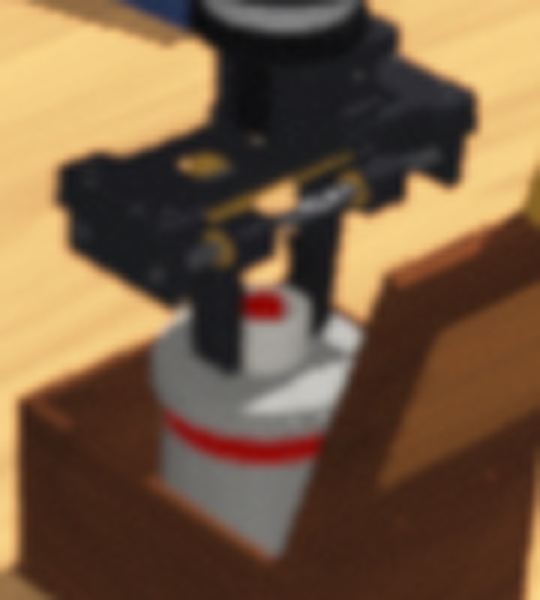

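The outer lid is rising alone. The red flange stays on the tin, visible at crop (245,440), and the knob is sinking into the collar. I'll continue up to 10 cm.

```bash
python3 -m pendant '[[[0,0,0,-0.5,0,0,3.4],[0,0,0,-1,0,0,3.4],[0,0,0,-1.1,0,0,3.4],[0,0,0,-1.2,0,0,3.4],[0,0,0,-1.2,0,0,3.4],[0,0,0,-1.2,0,0,3.4],[0,0,0,-1.0,0,0,3.4],[0,0,0,-0.6,0,0,3.4],[0,0,0,-0.2,0,0,3.4]]]' 25
python3 -m pendant '[[[0,0,0,0,0,0,3.4],[0,0,0,0,0,0,3.4],[0,0,0,0,0,0,3.4],[0,0,0,0,0,0,3.4]]]' 25
python3 - <<'E'
from h import *
b=snap('scene','scene14.png'); crop(b,300,110,140,150,4,'c14s.png')
a=snap('top','top14.png'); crop(a,150,100,260,200,3,'c14.png')
go([.518,.2008,.206])
print("knob top",proj("scene",[.518,.2008,.151]))
P=np.array([proj("scene",[.518+.043*np.cos(t),.2008+.043*np.sin(t),.098]) for t in np.linspace(0,6.28,60)]); print(P.min(0),P.max(0))
p,_=tool();P=np.array([proj("scene",[p[0]+.049*np.cos(t),p[1]+.049*np.sin(t),p[2]-.0027]) for t in np.linspace(0,6.28,60)]); print(P.min(0),P.max(0))
E
```

```text
clock: 19.65
tool_pos: [0.5186, 0.201, 0.2073]
eef_rot: [0.708, -0.014, -0.706, -0.015]
contact_force: [0.5, -0.3, -1.7]
opening: 0.452
clock: 19.98
tool_pos: [0.5175, 0.2006, 0.2051]
eef_rot: [-0.707, 0.014, 0.707, 0.014]
contact_force: [1.0, -0.3, -1.5]
opening: 0.449
t 20.08 pos [0.5177 0.2006 0.2052] F [-0.3 -0.1 -1.2] open 0.45
turn rad [ 0.001 -0.    -0.001]  shift cm (tool axes now) [-0.08 -0.02 -0.03]  (after turn) [-0.08 -0.02 -0.03]
knob top [363.86155917 199.33587476]
[347.02910414 207.78195117] [378.95220819 225.2241639 ]
[345.47704122 173.08817154] [383.80134069 191.61080432]
```

View pics/c14s.png

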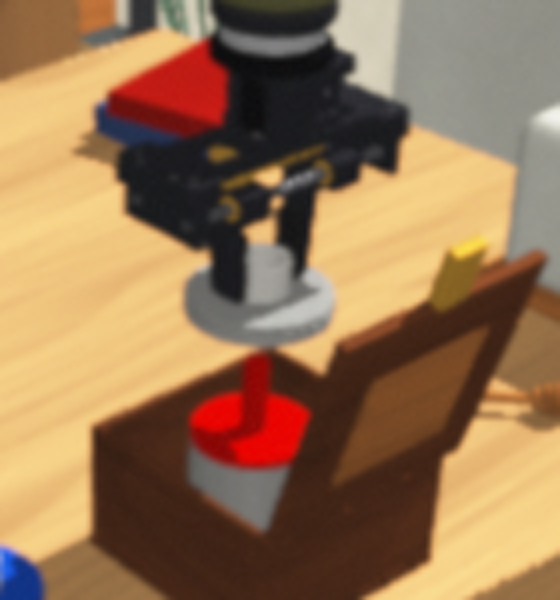

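View pics/c14.png

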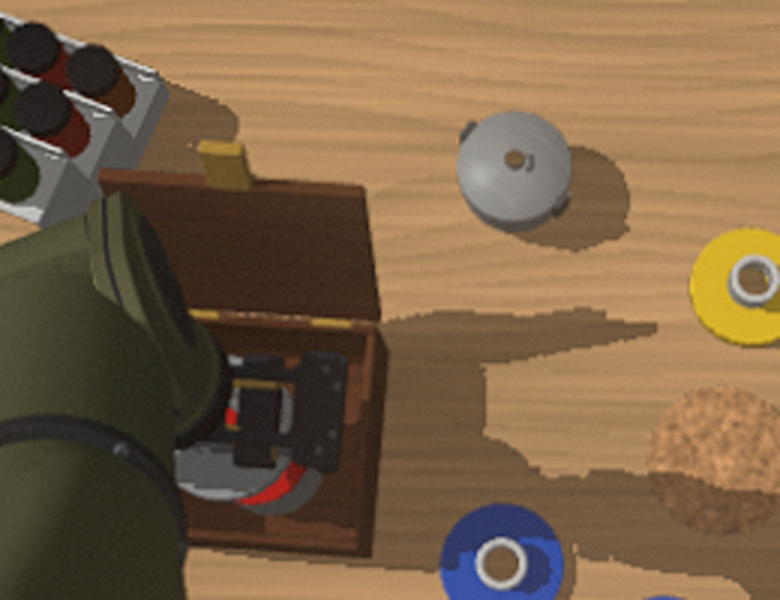

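View pics/scene14.png

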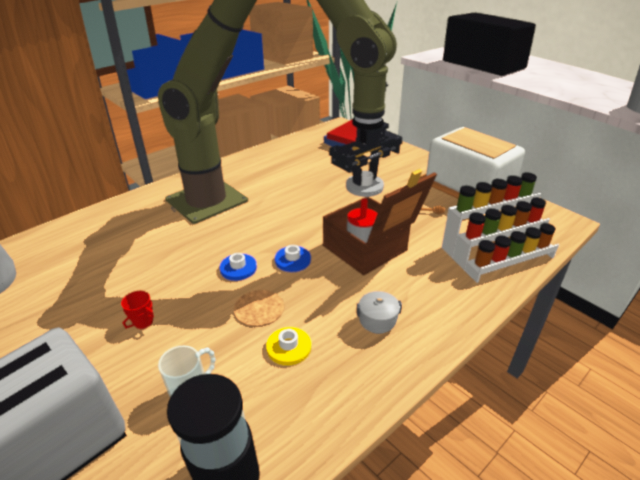

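The outer lid is held level 9.9 cm above its seat. The red inner lid's flange lies on the rim: left edge 346.8 px against a predicted 347.0, top edge 207.8 against 207.8. The box lid is on its stop and the bystanders are where they were, so I'll hand it in.

```bash
python3 -c "
from plant import r
print(r.finish_job()); s=r.get_state(); print(s['clock'],s['tool_pos'],s['opening'])"
```

```text
the job is handed in; nothing more can be done
None
the job is handed in; nothing more can be done
```

The job is done and handed in at about 20 s of the 72 s allowed. I swung the box lid by its tab past upright and let it drop onto its stop. I then set the nested lids on the tin by the red knob and let go of it. Last, I lifted the steel outer lid alone by its white collar and finished holding it over the tin.

**Last checks:**
- **Outer lid:** it looks level, centred over the tin and 9.9 cm above where it sat. The grip reads 39.6 mm on the 40 mm collar, and the hanging load is 1.2 to 1.5 N against about 1.1 N expected.
- **Inner lid:** contact came within 1 mm of the predicted seated height. The flange edges agree with the seated position to within 1 px in the scene view.
- **Box lid:** it rests leaning back on its stop in both views.
- **Bystanders:** the sugar bowl, cups, jug, honey dipper and the blue and yellow look-alikes look unmoved by eye. I did not measure their positions again.

No check failed. The only disagreements were in locating things: the two cameras differed by about 1 px (1 to 2 mm).

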